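Index a laptop board under a test probe and pin its carriage

ROBOT

A 6-joint arm with a two-finger parallel gripper is mounted at the origin on the work surface. World frame = base frame: x ahead of the robot, y to its left, z up, the work surface at z = 0. Lengths are in m, angles in rad, forces in N, time in s.
With the tool pointing down it reaches from about 0.35 to 0.85 m from the base axis. Payload 8.1 kg.
Tool frame: the origin (TCP) lies midway between the tips of the shut fingers; the grasp point (between the pads) lies behind it (bot.tcp_to_grasp is the z of the grasp point in the tool frame, in m); z points along the fingers, y is the line along which they close (so a half turn about z gives the same grasp; the last joint's range is limited). The gripper opens to 85 mm and grips with 20 to 120 N. Pads are 22 mm wide; open, the fingers measure 114 mm over their backs; the gripper's body (76 mm by 85 mm) begins 54 mm behind the grasp point. The pads swing forward as they close: fully open they stand 13 mm farther back than shut.
Start: joints at [-1.228, 0.13, 1.488, -0, 1.523, -0.085], TCP at [0.249, -0.546, 0.231] pointing down, gripper open.
Joint ranges: [-2.96, 2.96], [-0.89, 2.26], [0.02, 2.5], [-1.34, 4.48], [0, 2.73], [-2.66, 2.66]. Speed limits (rad/s): [2.39, 2.39, 2.79, 3.14, 3.14, 3.14].

INTERFACE

Orientations are given as a rotation vector (axis times angle).
In Python, from station import bot gives the robot as it stands.
- The arm moves only by the tool carry_out, never from a script. Its argument "deltas" is a list of rows, each a list of 5 numbers: the opening, from 0 (shut) to 1 (fully open), then the shift along the tool's x, y, z in mm, then the turn about the tool's z in rad. A call has 1 to 5 rows; each row is the pose to reach, as a shift and turn from the pose commanded when the call began, along the tool's axes at that moment; what a row does not reach only later rows make up. A row lasts 1/12 s, in which the tool goes at most 41.7 mm and 7.16 degrees, less where a joint would pass 70% of its speed; a pose out of reach is approached as far as the arm can. A call with a gripper value outside its range is refused whole. The fingers move at their own pace and stop on an object; "squeeze" is the grip in N (left out, the last holds). Time passes only in rows, so rows that repeat a pose let the fingers close. It gives the time, the measured TCP pose, the force, the opening and the grip force at its end, in the units of the state.
- bot.observe(): the state, without advancing time (a new reading comes with each control period).
- bot.capture(name): name is "scene" or "side" or "wrist"; returns a dict with "image" (480x640x3 uint8, blue, green, red), "depth" (480x640 float32, m along the optical axis (not along the pixel's ray), 0 where there is no reading), "camera_matrix" (3x3 intrinsics, pixels), "rvec" (rotation vector, rad) and "tvec" (3), from world to camera coordinates, as OpenCV has them. Camera axes: x right, y down, z forward; pixel columns grow to the right and rows downward; lengths in m; the calibration is good to about 2 mm. The wrist camera is an equidistant fisheye: a pixel r from the principal point sees the ray r / f radians off the axis. A picture is of the moment at which its call begins.
- bot.sign_off(): hands the job in; it is judged then, once.
Trained networks look in a picture, given as the dict that the camera call returned (one of the last four; its "shot" number tells which), for a name from the list of things; names that differ only in an ending like _2 or _b are one class to them, and where a whole thing is asked for, a point or a joint stands for the part that bears it (a point fixed in the world has none). Each returns a list of dicts, best first, with "confidence" (0 to 1); they miss things now and then, are a little off and sometimes report something else, mostly with a low value. They report only what shows in the picture. A call takes as long as a camera call. They do not tell look-alikes from the thing itself.
- bot.masks_of(target, picture): "region" (480x640 bool, what is visible of it) and "bbox" ([left, top, right, bottom] in pixels, round what is visible of it).
The state is a dict: "time_s": time; "joint_pos": joint angles; "qd": joint speeds; "joint_efforts": joint torques, N m; "tcp_pos": TCP position; "orientation": TCP orientation; "ft_force": force on the tool from outside, world axes, zero at the start; "moment": the same for the moment, N m; "gripper_width": finger opening in m; "gripper_force": force on a finger pad.
Only numpy, scipy, OpenCV 4.12 (cv2) and the standard library are available. Lean on these libraries where they do the work, as an engineer would, in place of code of your own. Each camera call takes 0.05 s, during which the arm holds its last target. There are 200 camera calls.

TASK

On the sloping test jig, slide the carriage with the laptop main board along its rails by its thumb tab until the square chip sits under the fixed probe needle. Then take the longer of the two index pins out of its wooden stand and thread it, leaning as the jig leans, down through the upper ear, the carriage's lug and the lower ear of the jig's bracket, pressing it fully home against its spring catch until its collar sits on the upper ear. Leave it there, let go, and do not disturb the shorter pin or the other things on the bench.

Things in the scene. Friction and masses are not known exactly. Their poses are not given: they have to be found in the camera images.
- index_point (a point): Point fixed on the jig, on its low edge nearest the robot, 100 mm up. z: out along the holes' axis, leaning 32 degrees from vertical towards the robot; x: up the slope, away from the robot; y: along the rails. The C bracket's upper hole has its mouth here, but the bracket is clamped anywhere up to 5 mm off along +x or -x, not measured: find the hole by touch or sight. y and z are true.
- jig: The fixed sloping jig; origin on the table below index_point. C bracket: two ears 34 mm wide in y, each with a round 11.5 mm hole on one axis. Along index_point's z, in mm: upper ear -8 to 0, carriage lug -28 to -18, lower ear -46 to -38, gaps open. The ears' top face reaches from 32 mm below the hole (-x) to 14 mm above it (+x). Hole rims have about 1 mm of bevel.
- lug_slot (a point): Centre of the slot in the carriage's lug (23.5 mm long in x, 11.5 mm wide in y, 10 mm thick), which moves between the ears and is mostly hidden under the upper one. Axes parallel to index_point's. With the chip under the probe it is in line with the ears' holes wherever the bracket is clamped.
- tab (a point): Gripping point in the carriage's aluminium thumb tab: 12 mm thick along y (the slide direction), 30 mm along x, its end 16 mm above this point along z, the board 25 mm below it. Axes parallel to index_point's. The carriage slides along y only, with about 2 N of friction, and stays where it is left.
- chip (a point): Centre of the top of the black square chip (18 mm square) near the board's far left corner; moves with the carriage. Axes as index_point.
- probe_tip (a point): Tip of the fixed brass probe needle hanging from an arm behind the jig, 5.5 mm above the chip's plane along z. Axes as index_point. The job needs the chip's y to equal the tip's y. The needle and its arm (14 mm wide, up to 59 mm above the tip) stand over the board's far left corner.
- carriage (a joint): Carriage position along the rails, m: 0 when chip and lug are in line, growing towards the jig's +y (left); travel -0.030 to +0.065.
- long_pin_knob (a point): Centre of the black knob (20 mm across, 28 mm long) of the long index pin; z runs from tip to knob. Below it a 16 mm collar 12 mm long, then a 10 mm steel shaft 60 mm long, its last 4 mm tapering to 7 mm. Collar underside 26 mm, tip 86 mm from here. About 70 g. Stands loosely, 30 mm deep in the 13 mm hole of its stand, and may lean some degrees.
- long_pin_collar (a point): Centre of the underside of the long pin's collar, 60 mm from its tip; it must end flat on the upper ear. Spring catch: a ball just under the lower ear, on the -x side, presses on the shaft with up to 2.5 N (1.5 N per mm), so the pin does not drop home but must be pressed the last 10 mm (some 3 to 15 N), and then stays. Home, the tip is 14 mm beyond the lower ear.
- long_pin_tip (a point): Centre of the flat end of the long pin's tip; z along the pin towards the knob.
- short_pin_knob (a point): Centre of the knob of the short index pin, same knob and collar but a shaft only 36 mm long; stands in a like stand, 24 mm lower. Not needed: leave it.
- stand_a: Wooden stand of the long pin, 50 x 50 x 40 mm high, hole in the middle; origin at the centre of its underside. Fixed.
- stand_b: Wooden stand of the short pin, same size. Fixed.
- screwdriver: Bystander: screwdriver lying on the bench.
- memory_module: Bystander: memory module 30 x 69 x 6 mm lying between the stands.
- blower_fan: Bystander: flat square fan 60 x 60 x 14 mm, in front of the jig.
- tape_roll: Bystander: amber tape roll 70 mm across, 19 mm high.
- flux_bottle: Bystander: white bottle 36 mm across, 85 mm high.
- screw_dish: Bystander: steel dish 80 mm across, 22 mm high.
- drive_card: Bystander: slim card 22 x 80 x 5 mm.
Mind the look-alikes: they are no part of the job. What is shaped like the part that bears long_pin_knob but orange, pink or red is not meant.

How it is judged:
On the way, in this order (a step that is already met when the one before it is completed fails the run):
1. the chip is under the probe needle (within 3 mm along the rails) (y of chip in the frame of probe_tip between -0.003 and 0.003 m), for 0.2 s.
2. the long pin's tip has passed through upper ear, lug and lower ear in line (all of step 1 and x of long_pin_tip in the frame of index_point between -0.009 and 0.009 m and y of long_pin_tip in the frame of index_point between -0.003 and 0.003 m and angle between the z axis of long_pin_tip and the z axis of index_point, either way round below 0.06 rad and z of long_pin_tip in the frame of index_point below -0.046 m), for 0.1 s.
At the end, for the whole second after the job is handed in: The long pin is through upper ear, lug and lower ear: tip within 3 mm sideways and 9 mm along the slope of the index axis, tilt within 0.06 rad of it, collar within 2 mm of the upper ear; the chip is within 2.5 mm of the needle along the rails; pin and carriage at rest (x of long_pin_tip in the frame of index_point between -0.009 and 0.009 m and y of long_pin_tip in the frame of index_point between -0.003 and 0.003 m and angle between the z axis of long_pin_tip and the z axis of index_point, either way round below 0.06 rad and z of long_pin_collar in the frame of index_point between -0.002 and 0.002 m and y of chip in the frame of probe_tip between -0.0025 and 0.0025 m and linear speed of long_pin below 0.01 m/s and velocity of joint carriage between -0.005 and 0.005 m/s); the robot touches nothing.
It fails at once if the short pin is moved by more than 15 mm (distance of short_pin_knob from where it was at the start of the episode above 0.015 m).
It fails at once if a bystander is pushed by more than 30 mm (distance of any of screwdriver, memory_module, blower_fan, tape_roll, flux_bottle, screw_dish, drive_card from where it was at the start of the episode above 0.03 m).
It also fails if it takes over 67 s, if anything falls off the work surface, if the arm or the gripper's body presses on something with over 40 N, if the wrist force passes 120 N, or if a joint passes its speed limit or range.

## Working session

There is one attempt and no reset: what is moved stays moved. The work goes in short steps, Python scripts to look and compute and a tool call to move; the robot and the scene stay as the last step left them, time stands still between calls to the robot, and variables do not carry over. Pictures are saved under pics/ and viewed, at most 10 in all, crops included, and the job is handed in when it is done.

Besides the shell and the picture viewer there is one more tool, called after "Call:" by a JSON object that holds its "op" and its "data". carry_out: Moves the arm, as the interface text tells. Its arguments: {"type":"object","properties":{"deltas":{"type":"array"},"squeeze":{"type":"number"}},"required":["deltas"]}

```bash
ls; mkdir -p pics; cat > h.py <<'E'
import numpy as np, cv2
from station import bot
def RT(p): return cv2.Rodrigues(np.array(p["rvec"],float))[0], np.array(p["tvec"],float).ravel()
def cloud(p):
    K=p["camera_matrix"]; d=p["depth"]; v,u=np.indices(d.shape)
    R,t=RT(p)
    c=np.stack([(u-K[0,2])/K[0,0]*d,(v-K[1,2])/K[1,1]*d,d],-1)
    return (c-t)@R
E
python3 - <<'E'
from h import *
s=bot.observe(); print({k:np.round(v,4).tolist() for k,v in s.items()}); print(bot.tcp_to_grasp)
for n in("scene","side"):
    p=bot.capture(n); np.save(n+".npy",p,allow_pickle=True); cv2.imwrite(f"pics/{n}.png",p["image"])
    R,t=RT(p); print(n,"cam at",-R.T@t)
    W=cloud(p)
    for k in("long_pin_knob","short_pin_knob","tab","chip","jig","stand_a","carriage","probe_tip"):
        for m in bot.masks_of(k,p)[:3]:
            r=m["region"]&(p["depth"]>0)
            print(n,k,round(m["confidence"],2),m["bbox"],np.round(np.median(W[r],0),3) if r.any() else None)
E
```

```text
pics
{'time_s': 0.0, 'joint_pos': [-1.2284, 0.1312, 1.4893, 0.0, 1.523, -0.0854], 'qd': [-0.0009, -0.0003, -0.0009, 0.0016, 0.0019, 0.0005], 'joint_efforts': [-0.0043, -56.9411, -50.055, -0.0004, 0.015, 0.0], 'tcp_pos': [0.2487, -0.5454, 0.2302], 'orientation': [-3.0681, -0.6664, 0.0004], 'ft_force': [0.1688, -0.4335, 0.0953], 'moment': [-0.0176, -0.0164, -0.0107], 'gripper_force': 0.0, 'gripper_width': 0.0852}
-0.0187
scene cam at [ 1.47289169 -0.72857948  0.83766001]
scene long_pin_knob 0.76 [182.8, 236.8, 192.2, 276.0] [ 0.335 -0.249  0.066]
scene long_pin_knob 0.75 [155.8, 260.4, 167.4, 297.9] [ 0.381 -0.34   0.07 ]
scene long_pin_knob 0.61 [225.0, 264.6, 233.9, 302.9] [ 0.494 -0.232  0.064]
scene short_pin_knob 0.67 [242.7, 296.7, 251.8, 319.4] [ 0.609 -0.258  0.071]
scene tab 0.86 [353.2, 193.9, 435.1, 231.7] [0.595 0.137 0.146]
scene tab 0.72 [187.0, 269.0, 222.6, 296.7] [ 0.427 -0.263  0.03 ]
scene chip 0.87 [352.4, 197.9, 433.7, 234.5] [0.601 0.137 0.148]
scene jig 0.69 [344.2, 173.6, 443.8, 241.5] [0.608 0.143 0.149]
scene jig 0.57 [318.8, 176.0, 448.5, 299.4] [0.609 0.155 
[... 547 characters left out ...]
8]
side long_pin_knob 0.75 [248.3, 329.5, 261.5, 361.7] [ 0.331 -0.254  0.076]
side long_pin_knob 0.74 [301.4, 306.2, 309.7, 330.3] [ 0.449 -0.185  0.086]
side long_pin_knob 0.52 [271.6, 367.4, 278.3, 393.9] [ 0.376 -0.345  0.084]
side tab 0.96 [314.4, 161.6, 372.4, 228.9] [0.576 0.176 0.135]
side tab 0.7 [257.6, 296.8, 290.5, 321.2] [ 0.371 -0.116  0.011]
side chip 0.74 [316.4, 161.8, 370.5, 226.4] [0.576 0.176 0.135]
side stand_a 0.84 [280.5, 340.9, 308.1, 371.2] [ 0.415 -0.267  0.037]
side stand_a 0.64 [358.4, 337.6, 385.1, 361.6] [ 0.599 -0.274  0.037]
side carriage 0.71 [315.4, 164.2, 371.3, 226.7] [0.576 0.176 0.135]
side carriage 0.3 [295.2, 399.8, 309.1, 437.1] [ 0.425 -0.41   0.004]
```

```bash
python3 - <<'E'
import numpy as np,cv2
for n,b in(("scene",(150,160,460,360)),("side",(230,140,430,410))):
    p=np.load(n+".npy",allow_pickle=True).item(); i=p["image"]
    x0,y0,x1,y1=b; f=min(800/(x1-x0),600/(y1-y0)); print(n,f)
    cv2.imwrite(f"pics/{n}c.png",cv2.resize(i[y0:y1,x0:x1],None,fx=f,fy=f,interpolation=cv2.INTER_CUBIC))
E
```

```text
scene 2.5806451612903225
side 2.2222222222222223
```

View pics/scenec.png

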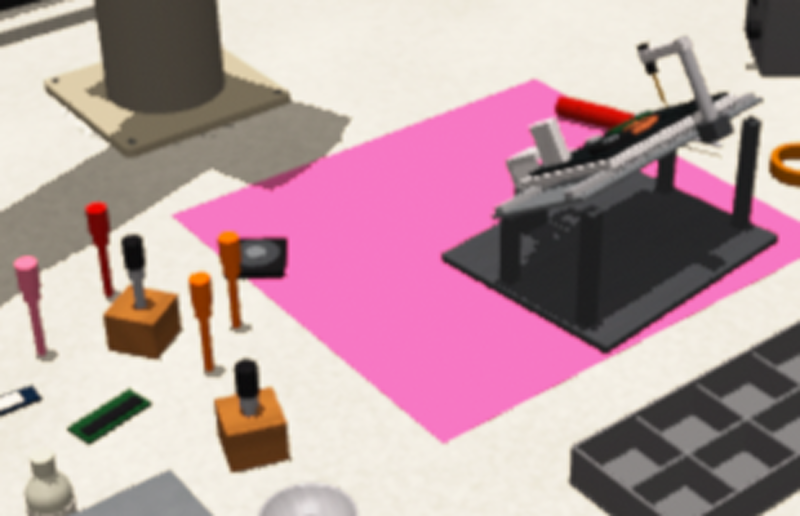

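View pics/sidec.png

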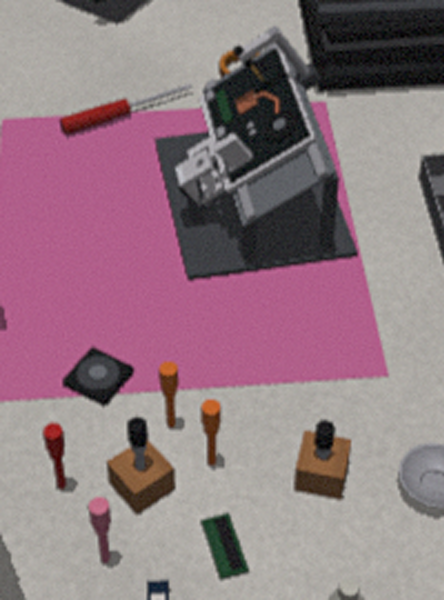

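The scene shows the long pin (black knob) in the stand near world (0.43,-0.26), the short pin at (0.61,-0.27), and coloured decoys around the long one. The jig is near (0.6,0.14), with the pale tab and ears at its near-robot left end. Next I'll get the jig's yaw from the point cloud.

```bash
python3 - <<'E'
from h import *
P=[]
for n in("scene","side"):
    p=np.load(n+".npy",allow_pickle=True).item(); W=cloud(p); ok=p["depth"]>0
    m=ok&(W[...,2]>.05)&(W[...,2]<.35)&(W[...,0]>.4)&(W[...,0]<.8)&(W[...,1]>-.02)&(W[...,1]<.35)
    Q=W[m]; 
    best=None; rng=np.random.default_rng(0)
    for _ in range(3000):
        a=Q[rng.choice(len(Q),3,False)]; nn=np.cross(a[1]-a[0],a[2]-a[0]); l=np.linalg.norm(nn)
        if l<1e-5: continue
        nn/=l
        if nn[2]<0:nn=-nn
        if abs(np.degrees(np.arccos(nn[2]))-32)>4: continue
        c=(abs((Q-a[0])@nn)<.003).sum()
        if best is None or c>best[0]: best=(c,nn,a[0])
    c,nn,a=best; I=Q[abs((Q-a)@nn)<.004]; ce=I.mean(0); nn=np.linalg.svd(I-ce)[2][2]; nn*=np.sign(nn[2])
    print(n,len(Q),c,"n",nn,"tilt",np.degrees(np.arccos(nn[2])),"yaw of lean",np.degrees(np.arctan2(nn[1],nn[0])),ce)
    P.append((p["image"][m],Q))
# minimal-area rect of inliers and of base plate for yaw
    r=cv2.minAreaRect(I[:,:2].astype(np.float32)*1000); print(r)
    mb=ok&(abs(W[...,2]-.008)<.012)&(W[...,2]>.004)&(W[...,0]>.4)&(W[...,0]<.8)&(W[...,1]>-.05)&(W[...,1]<.35)&(p["image"].max(-1)<110)
    print("base",mb.sum(),cv2.minAreaRect(W[mb][:,:2].astype(np.float32)*1000))
E
```

```text
scene 2951 517 n [-0.47946394 -0.17917791  0.85907486] tilt 30.787133961463574 yaw of lean -159.5090500768988 [0.59713722 0.12866496 0.12962428]
((567.48486328125, 150.04566955566406), (169.81092834472656, 217.58251953125), 5.2361626625061035)
base 4010 ((638.0642700195312, 135.40249633789062), (363.0216369628906, 323.7790222167969), 89.99180603027344)
side 3940 1162 n [-0.52468368 -0.06769235  0.84860166] tilt 31.940097506838374 yaw of lean -172.64856274453808 [0.57737554 0.18557878 0.1333561 ]
((562.28271484375, 185.87362670898438), (200.20379638671875, 162.2175750732422), 86.80834197998047)
base 2352 ((594.3685302734375, 133.20635986328125), (266.12872314453125, 517.619384765625), 68.02606201171875)
```

```bash
cat >> h.py <<'E'
def toTool(target,yaw_deg=None):
    s=bot.observe(); R=cv2.Rodrigues(np.array(s["orientation"],float))[0]
    d=R.T@(np.array(target)-s["tcp_pos"])*1000
    y=np.degrees(np.arctan2(R[1,0],R[0,0]))
    print("t",round(s["time_s"],2),"tcp",np.round(s["tcp_pos"],4),"yaw",round(y,2),"tilt z",np.round(R[:,2],4),"shift mm",np.round(d,1),"turn",None if yaw_deg is None else round(np.radians(y-yaw_deg),4),"q",np.round(s["joint_pos"],2),"F",np.round(s["ft_force"],1),"w",round(s["gripper_width"],4))
E
python3 -c "
from h import *
toTool([.44,.10,.34],7)"
```

```text
t 0.9 tcp [ 0.2489 -0.5459  0.2313] yaw 24.51 tilt z [ 0. -0. -1.] shift mm [ 441.8 -508.5 -108.7] turn 0.3056 q [-1.23  0.13  1.49  0.    1.52 -0.09] F [ 0.4 -0.9 -0.8] w 0.0853
```

Call:
{"op": "carry_out", "data": {"deltas": [[1,22,-25,-22,0],[1,44,-50,-40,0],[1,70,-80,-50,0],[1,94,-108,-60,0],[1,120,-138,-70,0]]}}

```text
time_s: 1.32
tcp_pos: [0.3009, -0.3693, 0.3019]
orientation: [3.07, 0.666, 0.0]
ft_force: [0.6, 0.1, 1.2]
gripper_width: 0.0861
gripper_force: 0.0
```

Call:
{"op": "carry_out", "data": {"deltas": [[1,27,-31,-8,0.1],[1,54,-62,-16,0.2],[1,81,-93,-24,0.3],[1,108,-124,-32,0.305],[1,134,-155,-38,0.305]]}}

```text
time_s: 1.73
tcp_pos: [0.3586, -0.1724, 0.3403]
orientation: [3.135, 0.19, 0.002]
ft_force: [1.0, 0.8, 0.9]
gripper_width: 0.085
gripper_force: 0.0
```

```bash
python3 -c "
from h import *
toTool([.44,.10,.34],7)"
```

```text
t 1.73 tcp [ 0.3586 -0.1724  0.3403] yaw 6.94 tilt z [ 1.4e-03 -8.0e-04 -1.0e+00] shift mm [ 1.138e+02 -2.605e+02  2.000e-01] turn -0.001 q [-0.58 -0.45  1.81  0.    1.78  0.87] F [1.  0.8 0.9] w 0.085
```

Call:
{"op": "carry_out", "data": {"deltas": [[1,15,-35,0,0],[1,30,-70,0,0],[1,45,-105,0,0],[1,60,-140,0,0],[1,75,-175,0,0]]}}

```text
time_s: 2.15
tcp_pos: [0.4115, 0.0107, 0.3397]
orientation: [3.135, 0.193, 0.002]
ft_force: [0.4, -1.1, 1.3]
gripper_width: 0.0855
gripper_force: 0.0
```

Call:
{"op": "carry_out", "data": {"deltas": [[1,15,-35,0,0],[1,30,-70,0,0],[1,39,-86,0,0],[1,39,-86,0,0]]}}

```text
time_s: 2.48
tcp_pos: [0.44, 0.1024, 0.339]
orientation: [-3.134, -0.199, 0.0]
ft_force: [1.2, -0.4, -0.3]
gripper_width: 0.0854
gripper_force: 0.0
```

```bash
python3 - <<'E'
from h import *
p=bot.capture("wrist"); np.save("w1.npy",p,allow_pickle=True); cv2.imwrite("pics/w1.png",p["image"])
toTool([.44,.1,.34],7)
R,t=RT(p); print("cam",-R.T@t,R[2],p["camera_matrix"])
for k in("tab","chip","jig","carriage","probe_tip"):
  for m in bot.masks_of(k,p)[:2]: print(k,round(m["confidence"],2),m["bbox"])
E
```

```text
t 2.53 tcp [0.4396 0.1006 0.339 ] yaw 7.25 tilt z [-7.e-04  1.e-04 -1.e+00] shift mm [ 0.3  0.7 -1. ] turn 0.0043 q [ 0.11 -0.3   1.7   0.    1.74  1.56] F [-0.2 -0.4  0.7] w 0.0854
cam [0.52257856 0.11275982 0.48119512] [-0.3146797  -0.03916775 -0.94838946] [[371.64829954   0.         320.63064145]
 [  0.         371.64829954 244.41770567]
 [  0.           0.           1.        ]]
tab 0.76 [143.7, 0.0, 348.7, 145.5]
chip 0.83 [147.2, 0.2, 343.9, 145.8]
jig 0.78 [122.3, 0.0, 406.6, 162.0]
carriage 0.7 [146.6, 0.0, 347.1, 142.8]
carriage 0.55 [585.6, 116.3, 619.4, 129.7]
probe_tip 0.73 [597.2, 235.3, 624.4, 255.3]
probe_tip 0.64 [124.6, 1.9, 407.1, 164.3]
```

View pics/w1.png

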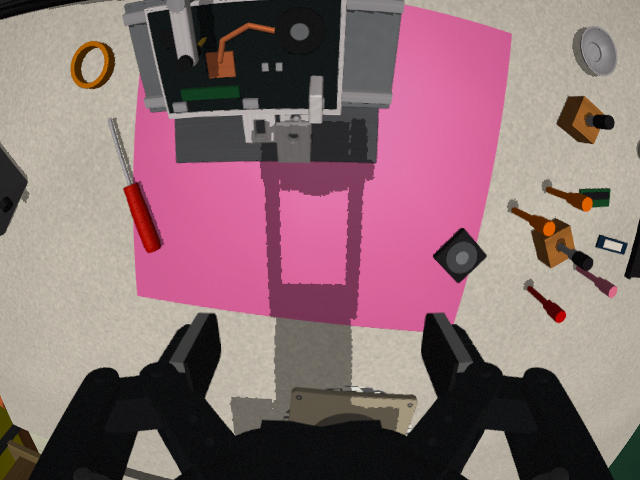

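The wrist view shows the tab at about (316,98), the lug at about (260,127), and the bracket in the gripper's shadow at about (293,138). The carriage therefore sits left (+y) of its target. I'll rectify a crop into a metric top view in the jig frame.

```bash
cat >> h.py <<'E'
def fcloud(p):
    K=p["camera_matrix"]; d=p["depth"]; v,u=np.indices(d.shape)
    x=(u-K[0,2])/K[0,0]; y=(v-K[1,2])/K[1,1]; th=np.hypot(x,y); s=np.where(th>1e-6,np.tan(np.minimum(th,1.5))/np.maximum(th,1e-6),1)
    R,t=RT(p); c=np.stack([x*s*d,y*s*d,d],-1); return (c-t)@R
def fproj(p,X):
    K=p["camera_matrix"]; R,t=RT(p); c=np.asarray(X,float)@R.T+t
    r=np.hypot(c[...,0],c[...,1]); k=np.arctan2(r,c[...,2])/np.maximum(r,1e-9)
    return np.stack([c[...,0]*k*K[0,0]+K[0,2],c[...,1]*k*K[1,1]+K[1,2]],-1)
E
python3 - <<'E'
from h import *
p=np.load("w1.npy",allow_pickle=True).item(); W=fcloud(p)
for u,v in((316,80),(316,115),(247,127),(262,127),(293,108),(293,122),(293,135),(293,150),(165,75),(330,108),(148,112),(345,112),(221,65),(300,30),(200,95)):
    print((u,v),p["image"][v,u],np.round(W[v,u],4))
# fit planes in jig roi
Q=W[0:165,120:410].reshape(-1,3); Q=Q[(Q[:,2]>.08)&(Q[:,2]<.3)]
rng=np.random.default_rng(0)
for it in range(3):
    best=(0,)
    for _ in range(2000):
        a=Q[rng.choice(len(Q),3,False)]; n=np.cross(a[1]-a[0],a[2]-a[0]); l=np.linalg.norm(n)
        if l<1e-5: continue
        n=n/l*np.sign(n[2]); 
        if abs(np.degrees(np.arccos(n[2]))-32)>5: continue
        c=(abs((Q-a[0])@n)<.002).sum()
        if c>best[0]: best=(c,n,a[0])
    c,n,a=best; k=abs((Q-a)@n)<.0025; I=Q[k]; ce=I.mean(0); n=np.linalg.svd(I-ce,full_matrices=False)[2][2]; n*=np.sign(n[2])
    print(c,"tilt",np.degrees(np.arccos(n[2])),"lean",np.degrees(np.arctan2(n[1],n[0])),ce, "n.ce",n@ce); Q=Q[~k]
E
```

```text
(316, 80) [132 134 139] [0.5637 0.1226 0.1316]
(316, 115) [170 171 177] [0.5305 0.1182 0.1477]
(247, 127) [175 176 184] [0.5117 0.1902 0.0865]
(262, 127) [39 37 38] [0.5112 0.1864 0.0075]
(293, 108) [49 49 48] [0.5361 0.143  0.0983]
(293, 122) [120 120 123] [0.5218 0.141  0.1013]
(293, 135) [40 40 40] [0.507  0.1425 0.058 ]
(293, 150) [ 99 100 104] [0.4924 0.1384 0.09  ]
(165, 75) [25 24 19] [0.5602 0.2726 0.1263]
(330, 108) [22 22 18] [0.5404 0.106  0.1034]
(148, 112) [148  94 209] [ 5.219e-01  3.504e-01 -4.000e-04]
(345, 112) [75 72 72] [0.5423 0.0851 0.0091]
(221, 65) [ 47  80 156] [0.5704 0.2126 0.1344]
(300, 30) [96 95 94] [0.6047 0.1414 0.1546]
(200, 95) [32 60 17] [0.5414 0.2359 0.1171]
13382 tilt 32.0182743481683 lean -173.78432886789705 [0.58040483 0.18714247 0.13400584] n.ce -0.2030377197933018
5989 tilt 31.995495116228547 lean -173.85339219959656 [0.59550134 0.13814629 0.11814168] n.ce -0.2213566899002119
4022 tilt 28.871686533763345 lean 179.3796651353203 [0.56545948 0.1684853  0.13162644] n.ce -0.1568694584786645
```

```bash
cat >> h.py <<'E'
psi=np.radians(6.2); th=np.radians(32); c_,s_=np.cos(psi),np.sin(psi)
XJ=np.array([np.cos(th)*c_,np.cos(th)*s_,np.sin(th)]); YJ=np.array([-s_,c_,0]); ZJ=np.array([-np.sin(th)*c_,-np.sin(th)*s_,np.cos(th)])
O=np.array([.505,.142,.100])   # provisional index point
RJ=np.stack([XJ,YJ,ZJ],1)
def J(X): return (np.asarray(X)-O)@RJ*1000
def W_(j): return O+RJ@(np.array(j)/1000)
def ortho(p,z,xr,yr,s):   # view on plane z (mm, jig), up=+x, left=+y
    xs=np.arange(xr[1],xr[0],-1/s); ys=np.arange(yr[1],yr[0],-1/s)
    g=np.stack(np.meshgrid(xs,ys,indexing="ij"),-1); X=O+(g[...,:1]*XJ+g[...,1:]*YJ+z*ZJ)/1000
    uv=fproj(p,X).astype(np.float32); return cv2.remap(p["image"],uv[...,0],uv[...,1],cv2.INTER_CUBIC)
E
python3 - <<'E'
from h import *
p=np.load("w1.npy",allow_pickle=True).item(); W=fcloud(p); j=J(W)
# tab
bz=np.median(j[60:100,230:300,2]); print("board z",bz)
roi=np.zeros(j.shape[:2],bool); roi[60:150,285:345]=1
m=roi&(j[...,2]>bz+36)&(j[...,2]<bz+46); print("tab end",m.sum(),np.percentile(j[m],[3,50,97],axis=0).round(1))
roi=np.zeros(j.shape[:2],bool); roi[105:170,270:320]=1
m=roi&(abs(j[...,2])<5); print("ear",m.sum(),np.percentile(j[m],[3,50,97],axis=0).round(1))
roi[:]=0; roi[105:150,235:285]=1
m=roi&(abs(j[...,2]+18)<5); print("lug",m.sum(),np.percentile(j[m],[3,50,97],axis=0).round(1))
a=ortho(p,0,(-50,130),(-60,150),3.6); print(a.shape)
cv2.imwrite("pics/o1.png",a)
E
```

```text
board z -13.393168441015938
tab end 416 [[ 36.3 -30.9  24.3]
 [ 52.1 -25.5  27.6]
 [ 64.4 -20.2  29. ]]
ear 1203 [[-29.6 -18.9  -3.6]
 [ -6.4  -2.3  -0.3]
 [ 14.7  13.4   1.2]]
lug 1120 [[-15.8  10.9 -20.2]
 [ 11.4  31.7 -18.1]
 [ 30.5  53.7 -13.6]]
(648, 756, 3)
```

View pics/o1.png

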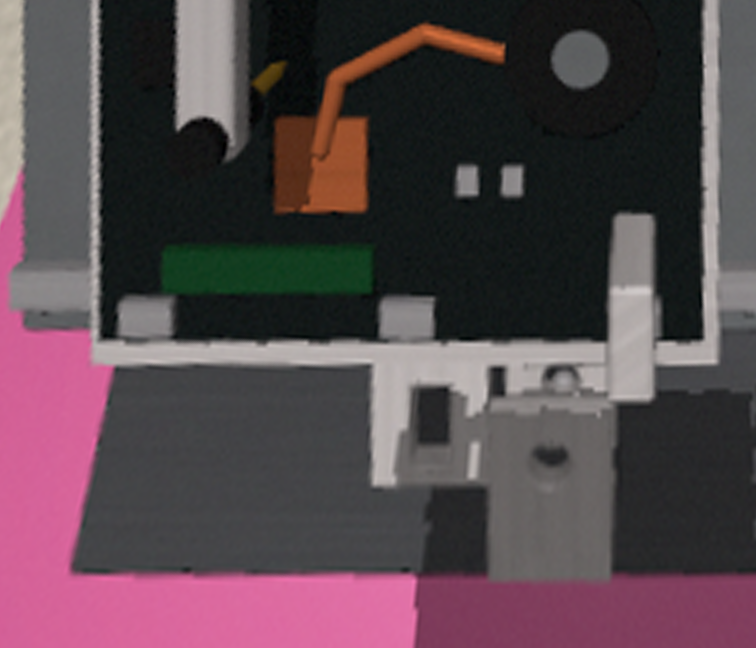

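The top view shows the ear at columns 489–612 (34 mm wide) with its hole at about (550,458). The lug slot is at about (432,415) and the tab at about (632,300). Next I'll measure the slot on its own plane and the move to the tab.

```bash
python3 - <<'E'
from h import *
p=np.load("w1.npy",allow_pickle=True).item()
a=ortho(p,-18,(-30,40),(-30,70),6); g=cv2.cvtColor(a,cv2.COLOR_BGR2GRAY)
y=lambda c:70-c/6
r=g[int((40-8)*6)-12:int((40-8)*6)+12].mean(0)
r2=g[int((40-2)*6)-12:int((40-2)*6)+12].mean(0)
for q in(r,r2): print([(round(y(c),0),int(q[c])) for c in range(0,360,6)])
R,t=RT(p); print("cam j",J(-R.T@t))
# tab grip target: tab point at grasp, tool down => TCP 18.7 mm lower along world z
O2=W_([50.5,-25.5,11.6]); print("tab pt",O2)
toTool(O2-[0,0,.0187],6.2)
E
```

```text
[(70.0, 68), (69.0, 67), (68.0, 66), (67.0, 68), (66.0, 67), (65.0, 66), (64.0, 67), (63.0, 67), (62.0, 66), (61.0, 66), (60.0, 67), (59.0, 68), (58.0, 67), (57.0, 67), (56.0, 67), (55.0, 68), (54.0, 67), (53.0, 66), (52.0, 87), (51.0, 146), (50.0, 180), (49.0, 182), (48.0, 180), (47.0, 178), (46.0, 177), (45.0, 180), (44.0, 183), (43.0, 183), (42.0, 180), (41.0, 166), (40.0, 120), (39.0, 70), (38.0, 66), (37.0, 38), (36.0, 37), (35.0, 37), (34.0, 37), (33.0, 37), (32.0, 37), (31.0, 37), (30.0, 34), (29.0, 46), (28.0, 76), (27.0, 99), (26.0, 107), (25.0, 113), (24.0, 127), (23.0, 157), (22.0, 185), (21.0, 181), (20.0, 181), (19.0, 180), (18.0, 166), (17.0, 96), (16.0, 96), (15.0, 100), (14.0, 100), (13.0, 98), (12.0, 115), (11.0, 129)]
[(70.0, 67), (69.0, 67), (68.0, 67), (67.0, 67), (66.0, 66), (65.0, 66), (64.0, 66), (63.0, 67), (62.0, 67), (61.0, 66), (60.0, 65), (59.0, 65), (58.0, 66), (57.0, 66), (56.0, 66), (55.0, 67), (54.0, 66), (53.0, 64), (52.0, 88), (51.0, 143), (50.0, 177), (49.0, 182), (48.0, 179), (47.0, 177), (46.0, 178), (45.0, 180), (44.0, 183), (43.0, 183), (42.0, 181), (41.0, 164), (40.0, 98), (39.0, 73), (38.0, 59), (37.0, 41), (36.0, 36), (35.0, 38), (34.0, 38), (33.0, 37), (32.0, 37), (31.0, 37), (30.0, 37), (29.0, 46), (28.0, 83), (27.0, 100), (26.0, 106), (25.0, 106), (24.0, 111), (23.0, 120), (22.0, 122), (21.0, 111), (20.0, 104), (19.0, 107), (18.0, 103), (17.0, 97), (16.0, 99), (15.0, 99), (14.0, 100), (13.0, 100), (12.0, 100), (11.0, 99)]
cam j [214.1448408  -30.96762654 315.68450007]
tab pt [0.54421881 0.1206105  0.13659828]
t 2.78 tcp [0.4396 0.0979 0.3395] yaw 6.95 tilt z [ 4.e-04 -2.e-04 -1.e+00] shift mm [106.5  -9.9 221.6] turn 0.013 q [ 0.11 -0.3   1.7  -0.    1.74  1.55] F [-0.5 -0.2 -0.3] w 0.0855
```

Call:
{"op": "carry_out", "data": {"deltas": [[0.6,35,-3,15,0.013],[0.6,70,-7,35,0.013],[0.6,106,-10,50,0.013],[0.6,106,-10,90,0.013],[0.6,106,-10,130,0.013]]}}

```text
time_s: 3.2
tcp_pos: [0.5462, 0.1209, 0.2088]
orientation: [-3.137, -0.169, -0.004]
ft_force: [0.5, 0.7, -0.5]
gripper_width: 0.0514
gripper_force: 0.0
```

Call:
{"op": "carry_out", "data": {"deltas": [[0.6,0,0,30,0],[0.6,0,0,60,0],[0.6,0,0,84,0],[0.6,0,0,84,0]]}}

```text
time_s: 3.53
tcp_pos: [0.5396, 0.1201, 0.1191]
orientation: [3.136, 0.169, -0.015]
ft_force: [-1.1, -0.0, -0.9]
gripper_width: 0.0512
gripper_force: 0.0
```

```bash
python3 - <<'E'
from h import *
p=bot.capture("wrist"); np.save("w2.npy",p,allow_pickle=True)
toTool(W_([50.5,-25.5,11.6])-[0,0,.0127],6.2)
W=fcloud(p); j=J(W); uv=fproj(p,W_([50.5,-25.5,27.6])); print(uv)
m=(j[...,2]>22)&(j[...,2]<32)&(abs(j[...,0]-50)<25)&(abs(j[...,1]+25)<12); print(m.sum(), np.percentile(j[m],[3,50,97],axis=0).round(1) if m.any() else 0)
cv2.imwrite("pics/w2.png",p["image"])
E
```

```text
t 3.58 tcp [0.5412 0.1204 0.1224] yaw 6.2 tilt z [-6.3e-03 -9.0e-04 -1.0e+00] shift mm [ 3.   0.1 -1.5] turn -0.0001 q [ 0.13  0.09  1.73 -0.    1.32  1.59] F [-0.6  0.2  0.7] w 0.0511
[320.68280684 371.97586129]
1291 [[ 37.9 -31.   22.5]
 [ 60.7 -25.6  27.6]
 [ 65.  -20.   28.3]]
```

View pics/w2.png

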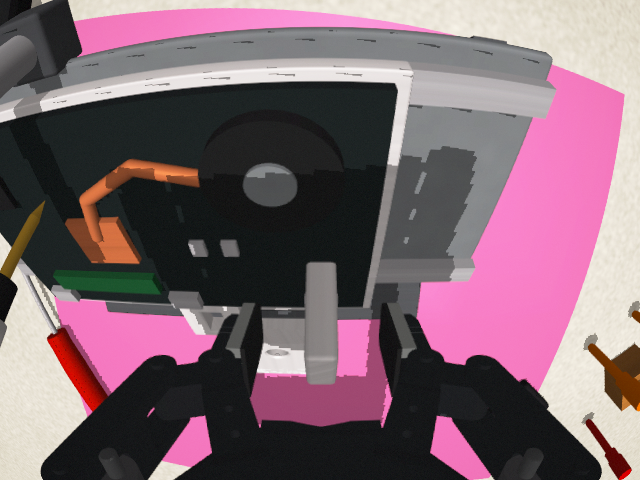

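The tab at (320,330) sits centred between the pads. The needle tip is at about (45,203). I'll close and slide.

Call:
{"op": "carry_out", "data": {"deltas": [[0,2,0,-1,0],[0,2,0,-1,0],[0,2,0,-1,0],[0,2,0,-1,0],[0,2,0,-1,0]], "squeeze": 30}}

```text
time_s: 4.0
tcp_pos: [0.5475, 0.122, 0.1292]
orientation: [3.137, 0.172, 0.008]
ft_force: [-0.6, -1.3, 7.5]
gripper_width: 0.0115
gripper_force: 32.4
```

Call:
{"op": "carry_out", "data": {"deltas": [[0,0,10,0,0],[0,0,20,0,0],[0,0,30,0,0],[0,0,37.2,0,0],[0,0,37.2,0,0]]}}

```text
time_s: 4.42
tcp_pos: [0.5517, 0.0841, 0.1292]
orientation: [3.136, 0.171, 0.008]
ft_force: [-0.6, -2.0, 7.9]
gripper_width: 0.0112
gripper_force: 32.4
```

```bash
python3 - <<'E'
from h import *
toTool(W_([50.5,-62.7,11.6])-[0,0,.0127],6.2); print(J(bot.observe()["tcp_pos"]))
p=bot.capture("wrist"); np.save("w3.npy",p,allow_pickle=True)
for k in("chip","probe_tip"):
  for m in bot.masks_of(k,p)[:2]: print(k,round(m["confidence"],2),m["bbox"])
a=ortho(p,-13,(20,130),(20,130),5); cv2.imwrite("pics/o3.png",cv2.convertScaleAbs(a,alpha=2.2,beta=10))
E
```

```text
t 4.42 tcp [0.5517 0.0841 0.1292] yaw 6.25 tilt z [ 4.8e-03 -2.0e-04 -1.0e+00] shift mm [-3.5  0.   5.3] turn 0.0009 q [ 0.06  0.08  1.73 -0.    1.33  1.52] F [-0.6 -2.   7.9] w 0.0112
[ 49.53157238 -62.64956048   3.53536898]
chip 0.73 [0.1, 87.0, 400.2, 382.0]
chip 0.3 [608.9, 392.1, 640.0, 443.9]
probe_tip 0.81 [0.0, 46.2, 443.2, 383.9]
```

View pics/o3.png

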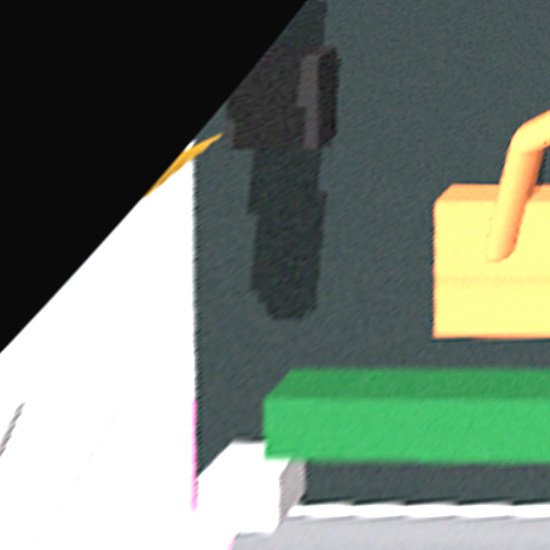

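The crop shows the chip as a dark square at about (285,100) and the needle tip at (220,135), with parallax from an oblique view. I'll check both by depth here and in the scene camera.

```bash
python3 - <<'E'
from h import *
p=np.load("w3.npy",allow_pickle=True).item(); W=fcloud(p); j=J(W)
for c,r in((218,136),(210,140),(200,148),(245,100),(265,100),(285,100),(310,70),(320,100),(350,100),(285,250)):
    q=W_([130-r/5,130-c/5,-13]); u,v=np.round(fproj(p,q)).astype(int); print((c,r),(u,v),j[v-1:v+2,u-1:u+2].reshape(-1,3)[[4]].round(1))
m=(j[...,2]>-12.3+0)&(j[...,2]<-4)&(j[...,0]>92)&(j[...,0]<128)&(j[...,1]>50)&(j[...,1]<90)
print(m.sum(),np.percentile(j[m],[2,25,50,75,98],axis=0).round(1))
s=bot.capture("scene"); np.save("s3.npy",s,allow_pickle=True)
Wc=cloud(s); R,t=RT(s); K=s["camera_matrix"]
u,v=cv2.projectPoints(W_([110,75,-8]),s["rvec"],s["tvec"],K,None)[0].ravel(); print(u,v)
u,v=int(u),int(v); a=s["image"][v-35:v+25,u-40:u+40]; cv2.imwrite("pics/s3.png",cv2.convertScaleAbs(cv2.resize(a,None,fx=10,fy=10,interpolation=cv2.INTER_CUBIC),alpha=1.5))
print("origin",u-40,v-35)
E
```

```text
(218, 136) (np.int64(5), np.int64(217)) [[111.7  72.1  -4. ]]
(210, 140) (np.int64(4), np.int64(218)) [[111.8  72.2  -3.3]]
(200, 148) (np.int64(3), np.int64(221)) [[112.3  70.8  -1. ]]
(245, 100) (np.int64(4), np.int64(206)) [[111.7  78.4 -11. ]]
(265, 100) (np.int64(10), np.int64(205)) [[112.5  72.8 -10.5]]
(285, 100) (np.int64(15), np.int64(205)) [[111.8  70.2 -11. ]]
(310, 70) (np.int64(16), np.int64(194)) [[117.9  64.8 -11. ]]
(320, 100) (np.int64(25), np.int64(204)) [[111.5  63.6 -11.3]]
(350, 100) (np.int64(34), np.int64(203)) [[110.2  59.6 -12.9]]
(285, 250) (np.int64(45), np.int64(248)) [[ 79.5  73.8 -13.3]]
840 [[102.8  62.5 -12.2]
 [107.2  65.2 -11.1]
 [111.6  69.5 -10.7]
 [116.1  74.2 -10.4]
 [120.6  80.4  -9.7]]
409.20946142957825 202.0286074064763
origin 369 167
```

View pics/s3.png

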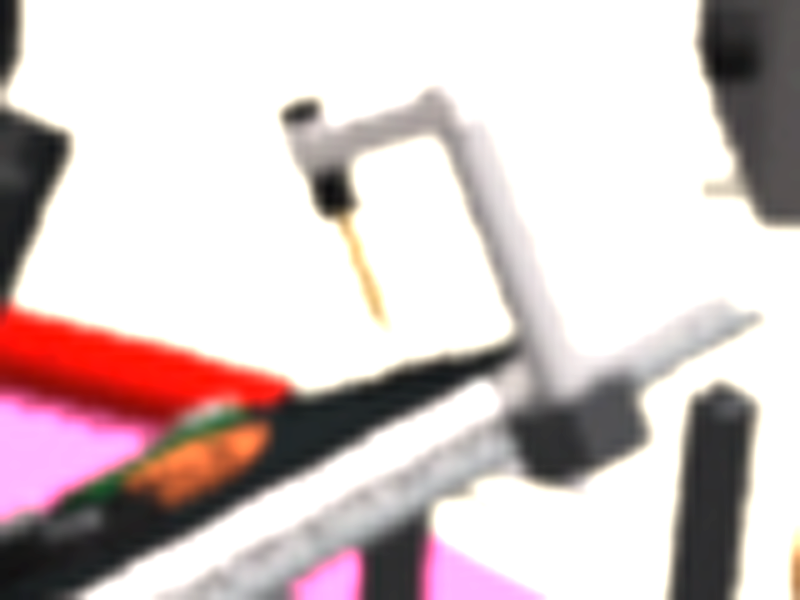

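By depth the chip centre is at y≈71.5 and the needle tip at y≈72, both at x≈111.7, so they are aligned. I'll release, lift and go to the long pin.

Call:
{"op": "carry_out", "data": {"deltas": [[0.3,0,0,0,0],[0.3,0,0,0,0],[0.4,0,0,0,0],[0.4,0,0,-40,0],[0.4,0,0,-80,0]], "squeeze": 20}}

```text
time_s: 5.03
tcp_pos: [0.5469, 0.085, 0.2036]
orientation: [-3.137, -0.173, 0.012]
ft_force: [1.0, -0.5, 1.1]
gripper_width: 0.0342
gripper_force: 0.0
```

Call:
{"op": "carry_out", "data": {"deltas": [[0.4,0,0,-40,0],[0.4,-20,15,-70,0],[0.4,-40,40,-85,0],[0.4,-60,75,-90,0],[0.4,-80,110,-90,0]]}}

```text
time_s: 5.45
tcp_pos: [0.4824, -0.0336, 0.2989]
orientation: [3.136, 0.176, 0.007]
ft_force: [0.6, -1.2, 0.1]
gripper_width: 0.034
gripper_force: 0.0
```

```bash
python3 - <<'E'
from h import *
toTool([.36,-.262,.24],6.2)
for n in("scene","side"):
    p=bot.capture(n); W=cloud(p); np.save(n+"4.npy",p,allow_pickle=True)
    hsv=cv2.cvtColor(p["image"],cv2.COLOR_BGR2HSV)
    near=lambda x,y,r:(np.hypot(W[...,0]-x,W[...,1]-y)<r)&(W[...,2]>.045)&(p["depth"]>0)
    m=near(.427,-.262,.045); k=m&(hsv[...,2]<70); print(n,"knob",k.sum(),np.percentile(W[k],[3,50,97],axis=0).round(4).tolist())
    k=m&(hsv[...,2]>=70)&(hsv[...,1]<60); print("steel",k.sum(),np.median(W[k],0).round(4))
    for x,y in((.335,-.249),(.381,-.34),(.494,-.232),(.449,-.185)):
        q=near(x,y,.035)&(hsv[...,1]>100); print("decoy",q.sum(),np.percentile(W[q][:,2],98).round(3) if q.any() else 0, np.median(W[q&(W[...,2]>.08)],0).round(3))
    for q in bot.masks_of("stand_a",p)[:2]:
        r=q["region"]&(abs(W[...,2]-.04)<.004); print("stand top",q["confidence"],cv2.minAreaRect((W[r][:,:2]*1000).astype(np.float32)))
E
```

```text
t 5.45 tcp [ 0.4824 -0.0336  0.2989] yaw 6.43 tilt z [ 4.3e-03 -7.0e-04 -1.0e+00] shift mm [-147.4  213.2   58.6] turn 0.004 q [-0.18 -0.21  1.7   0.    1.65  1.28] F [ 0.6 -1.2  0.1] w 0.034
scene knob 86 [[0.4141, -0.2636, 0.0816], [0.4216, -0.2577, 0.0987], [0.4274, -0.2511, 0.1105]]
steel 86 [ 0.4185 -0.255   0.0763]
decoy 131 0.101 [ 0.337 -0.25   0.092]
decoy 116 0.1 [ 0.383 -0.342  0.092]
decoy 153 0.102 [ 0.496 -0.234  0.094]
decoy 155 0.101 [ 0.455 -0.181  0.094]
stand top 0.91 ((415.8373718261719, -254.61863708496094), (53.148712158203125, 55.47193145751953), 34.4722900390625)
stand top 0.85 ((606.3194580078125, -256.88714599609375), (49.44430160522461, 56.353389739990234), 70.92974090576172)
side knob 125 [[0.408, -0.267, 0.0486], [0.4152, -0.2623, 0.101], [0.4232, -0.2498, 0.113]]
steel 23 [ 0.4107 -0.2597  0.0829]
decoy 112 0.103 [ 0.332 -0.254  0.098]
decoy 99 0.103 [ 0.376 -0.345  0.098]
decoy 118 0.103 [ 0.491 -0.239  0.098]
decoy 122 0.103 [ 0.449 -0.186  0.098]
stand top 0.64 ((604.4251098632812, -259.287841796875), (52.85587692260742, 50.34065246582031), 70.60897064208984)
stand top 0.6 ((0.0, 0.0), (0.0, 0.0), 0.0)
```

Call:
{"op": "carry_out", "data": {"deltas": [[0.45,-23,34,10,0.004],[0.45,-46,68,20,0.004],[0.45,-70,102,30,0.004],[0.45,-94,136,40,0.004],[0.45,-118,170,50,0.004]]}}

```text
time_s: 6.07
tcp_pos: [0.3853, -0.2111, 0.2466]
orientation: [-3.136, -0.17, -0.0]
ft_force: [0.0, -0.3, -0.7]
gripper_width: 0.0385
gripper_force: 0.0
```

Call:
{"op": "carry_out", "data": {"deltas": [[0.45,-25,28,5,0],[0.45,-40,37,9,0],[0.45,-40,37,9,0],[0.45,-40,37,9,0]]}}

```text
time_s: 6.4
tcp_pos: [0.3499, -0.2517, 0.2378]
orientation: [-3.136, -0.164, 0.001]
ft_force: [1.0, -0.5, 0.6]
gripper_width: 0.0384
gripper_force: 0.0
```

```bash
python3 - <<'E'
from h import *
p=bot.capture("wrist"); W=fcloud(p); np.save("w5.npy",p,allow_pickle=True); toTool([.416,-.2545,.2],6.2)
R,t=RT(p); print("cam",-R.T@t)
hsv=cv2.cvtColor(p["image"],cv2.COLOR_BGR2HSV)
m=(np.hypot(W[...,0]-.416,W[...,1]+.2545)<.05)&(W[...,2]>.075)&(W[...,2]<.13)&(hsv[...,2]<80); ys,xs=np.nonzero(m)
print("knob px",m.sum(),xs.min(),xs.max(),ys.min(),ys.max(),np.percentile(W[m],[2,50,98],axis=0).round(4).tolist())
top=m&(W[...,2]>np.percentile(W[m][:,2],90)-.002); print("top",W[top].mean(0))
st=(abs(W[...,2]-.04)<.003)&(np.hypot(W[...,0]-.416,W[...,1]+.2545)<.05)&(hsv[...,1]>100)
print("stand",st.sum(),cv2.minAreaRect((W[st][:,:2]*1000).astype(np.float32)))
u,v=fproj(p,[.416,-.2545,.09]).astype(int); print(u,v); x0,y0=max(u-75,0),max(v-60,0)
cv2.imwrite("pics/w5.png",cv2.resize(p["image"][y0:y0+120,x0:x0+150],None,fx=5,fy=5,interpolation=cv2.INTER_CUBIC)); print(x0,y0)
E
```

```text
t 6.45 tcp [ 0.3505 -0.2513  0.2382] yaw 6.08 tilt z [ 2.e-04  9.e-04 -1.e+00] shift mm [64.7 10.1 38.2] turn -0.0021 q [-0.74 -0.35  1.92  0.    1.57  0.72] F [-0.1 -0.4 -0.3] w 0.0381
cam [ 0.43275025 -0.24315139  0.38003665]
knob px 578 321 346 134 160 [[0.4085, -0.2625, 0.1015], [0.4174, -0.2538, 0.1095], [0.4262, -0.2451, 0.1111]]
top [ 0.41693917 -0.25389101  0.10964975]
stand 2344 ((417.098388671875, -254.06552124023438), (49.98291778564453, 49.94817352294922), 34.41987991333008)
333 147
258 87
```

View pics/w5.png

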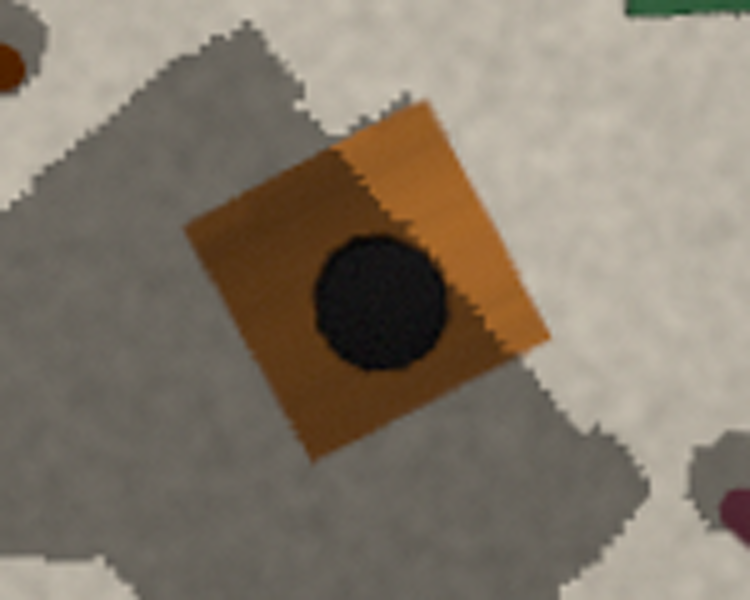

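The black knob's top is at (0.4174,-0.2538,0.110), centred on the stand, and it is nearly vertical. I'll go down over it and grip.

Call:
{"op": "carry_out", "data": {"deltas": [[0.45,33,5,10,-0.002],[0.45,66,10,20,-0.002],[0.45,66,10,40,-0.002],[0.45,66,10,75,-0.002],[0.45,66,10,100,-0.002]]}}

```text
time_s: 6.87
tcp_pos: [0.4183, -0.2529, 0.1365]
orientation: [-3.136, -0.175, 0.0]
ft_force: [-0.3, 0.1, -1.4]
gripper_width: 0.0387
gripper_force: 0.0
```

Call:
{"op": "carry_out", "data": {"deltas": [[0.45,0,0,20,0],[0.45,0,0,40,0],[0.45,0,0,55,0],[0.45,0,0,55,0]]}}

```text
time_s: 7.2
tcp_pos: [0.4158, -0.2518, 0.0798]
orientation: [-3.133, -0.173, 0.006]
ft_force: [0.3, 0.8, -0.5]
gripper_width: 0.0385
gripper_force: 0.0
```

Call:
{"op": "carry_out", "data": {"deltas": [[0,0,0,0,0],[0,0,0,0,0],[0,0,0,0,0],[0,0,0,0,0]], "squeeze": 30}}

```text
time_s: 7.53
tcp_pos: [0.4176, -0.2554, 0.0848]
orientation: [3.135, 0.17, 0.003]
ft_force: [0.8, -0.2, -0.4]
gripper_width: 0.0191
gripper_force: 29.3
```

```bash
python3 -c "
from h import *
toTool([.4173,-.254,.083],6.2)"
```

```text
t 7.53 tcp [ 0.4176 -0.2554  0.0848] yaw 6.2 tilt z [ 0.002  -0.0014 -1.    ] shift mm [-0.2 -1.4  1.8] turn 0.0 q [-0.65 -0.05  1.95  0.    1.24  0.81] F [ 0.8 -0.2 -0.4] w 0.0191
```

Call:
{"op": "carry_out", "data": {"deltas": [[0,0,0,-7,0],[0,0,0,-14,0],[0,0,0,-21,0],[0,0,0,-21,0]], "squeeze": 30}}

```text
time_s: 7.87
tcp_pos: [0.4176, -0.2558, 0.1069]
orientation: [3.135, 0.169, 0.004]
ft_force: [1.0, 0.9, -0.1]
gripper_width: 0.0188
gripper_force: 29.6
```

Call:
{"op": "carry_out", "data": {"deltas": [[0,-4,0,0,0],[0,-9,0,0,0],[0,-13,0,0,0],[0,-19,0,1,0],[0,-25,0,2,0]], "squeeze": 20}}

```text
time_s: 8.28
tcp_pos: [0.3912, -0.2578, 0.1023]
orientation: [3.137, 0.169, 0.001]
ft_force: [2.5, 1.3, 0.1]
gripper_width: 0.0191
gripper_force: 30.0
```

```bash
cat >> h.py <<'E'
def pinang(tag, grasp=None):
    # fit the shaft+knob line from side & scene clouds near the gripper
    s=bot.observe(); g=s["tcp_pos"]+np.array([0,0,.0187])
    for n in("side","scene"):
        p=bot.capture(n); np.save(n+tag+".npy",p,allow_pickle=True)
        for m in bot.masks_of("long_pin_knob",p):
            W=cloud(p); r=m["region"]&(p["depth"]>0)&(np.linalg.norm(W-g,axis=-1)<.13)
            if r.sum()<25: continue
            Q=W[r]; c=np.median(Q,0); d=np.linalg.svd(Q-Q.mean(0),full_matrices=False)[2][0]; d*=np.sign(d[2])
            print(n,round(m["confidence"],2),m["bbox"],r.sum(),c.round(3),"dir",d.round(3),"lean deg -x:",round(np.degrees(np.arctan2(-d@[c_,s_,0],d[2])),1),"y:",round(np.degrees(np.arctan2(d@YJ,d[2])),1))
E
python3 - <<'E'
from h import *
toTool([.4173,-.254,.083],6.2); pinang("6")
E
```

```text
t 8.28 tcp [ 0.3912 -0.2578  0.1023] yaw 6.18 tilt z [ 4.e-04 -2.e-04 -1.e+00] shift mm [26.3 -1.  19.3] turn -0.0004 q [-0.69 -0.13  1.99  0.    1.28  0.77] F [2.5 1.3 0.1] w 0.0191
side 0.63 [249.1, 330.5, 259.0, 357.4] 129 [ 0.332 -0.255  0.082] dir [-0.003 -0.019  1.   ] lean deg -x: 0.3 y: -1.0
side 0.51 [285.9, 341.1, 295.1, 352.9] 45 [ 0.408 -0.262  0.064] dir [-0.284 -0.056  0.957] lean deg -x: 16.8 y: -1.5
side 0.49 [298.8, 303.2, 312.1, 328.6] 142 [ 0.45  -0.185  0.085] dir [0.007 0.009 1.   ] lean deg -x: -0.4 y: 0.5
side 0.45 [321.6, 321.1, 327.9, 346.0] 139 [ 0.489 -0.238  0.089] dir [0.019 0.059 0.998] lean deg -x: -1.5 y: 3.3
side 0.44 [269.0, 364.4, 275.9, 391.4] 177 [ 0.376 -0.345  0.085] dir [ 0.024 -0.169  0.985] lean deg -x: -0.3 y: -9.8
scene 0.58 [154.2, 259.4, 165.3, 295.0] 213 [ 0.381 -0.34   0.078] dir [ 0.021 -0.012  1.   ] lean deg -x: -1.1 y: -0.8
scene 0.57 [232.6, 249.5, 240.6, 285.4] 153 [ 0.456 -0.181  0.082] dir [ 0.003 -0.001  1.   ] lean deg -x: -0.1 y: -0.0
scene 0.57 [223.6, 263.9, 233.6, 303.6] 168 [ 0.496 -0.234  0.083] dir [-0.028  0.016  0.999] lean deg -x: 1.5 y: 1.1
scene 0.46 [193.9, 241.0, 205.2, 279.4] 197 [ 0.404 -0.257  0.094] dir [-0.205 -0.015  0.979] lean deg -x: 11.8 y: 0.4
```

Call:
{"op": "carry_out", "data": {"deltas": [[0,-6,0,1.5,0],[0,-11,0,3.3,0],[0,-17,0,6,0],[0,-23,0,9,0],[0,-23,0,9,0]]}}

```text
time_s: 8.9
tcp_pos: [0.3673, -0.2601, 0.0924]
orientation: [-3.136, -0.168, 0.002]
ft_force: [2.0, 0.0, 1.2]
gripper_width: 0.0189
gripper_force: 30.0
```

```bash
python3 - <<'E'
from h import *
toTool([.4173,-.254,.083],6.2); pinang("7")
E
```

```text
t 8.9 tcp [ 0.3673 -0.2601  0.0924] yaw 6.15 tilt z [-1.4e-03  6.0e-04 -1.0e+00] shift mm [50.4 -0.7  9.3] turn -0.0009 q [-0.73 -0.17  2.04 -0.    1.27  0.73] F [2.  0.  1.2] w 0.0189
side 0.67 [248.5, 329.4, 262.4, 363.9] 215 [ 0.332 -0.254  0.074] dir [ 0.012 -0.109  0.994] lean deg -x: -0.0 y: -6.3
side 0.61 [269.9, 364.0, 279.0, 392.4] 179 [ 0.376 -0.345  0.087] dir [0.001 0.01  1.   ] lean deg -x: -0.1 y: 0.6
side 0.53 [274.6, 335.4, 296.2, 351.4] 125 [ 0.397 -0.262  0.068] dir [-0.279 -0.322  0.905] lean deg -x: 19.0 y: -17.8
side 0.53 [303.5, 307.3, 311.8, 332.3] 109 [ 0.45  -0.186  0.091] dir [-0.005  0.045  0.999] lean deg -x: 0.0 y: 2.6
side 0.52 [321.0, 322.9, 329.6, 346.2] 75 [ 0.487 -0.239  0.096] dir [0.093 0.112 0.989] lean deg -x: -6.0 y: 5.9
scene 0.68 [187.1, 240.1, 204.5, 279.7] 228 [ 0.388 -0.258  0.091] dir [-0.484 -0.047  0.874] lean deg -x: 29.1 y: 0.4
scene 0.56 [235.5, 250.6, 240.4, 286.3] 106 [ 0.456 -0.181  0.085] dir [0.052 0.072 0.996] lean deg -x: -3.4 y: 3.8
scene 0.48 [187.4, 237.6, 192.4, 277.8] 85 [ 0.335 -0.249  0.032] dir [-0.017  0.029  0.999] lean deg -x: 0.8 y: 1.7
scene 0.47 [155.8, 260.0, 166.8, 296.5] 228 [ 0.38  -0.339  0.074] dir [ 0.036 -0.016  0.999] lean deg -x: -2.0 y: -1.1
```

Call:
{"op": "carry_out", "data": {"deltas": [[0,0,0,-6,0],[0,0,0,-25,0],[0,10,0,-55,0],[0,30,0,-90,0],[0,30,0,-90,0]], "squeeze": 45}}

```text
time_s: 9.52
tcp_pos: [0.4034, -0.2592, 0.1914]
orientation: [3.13, 0.17, 0.014]
ft_force: [1.4, -0.9, 1.1]
gripper_width: 0.0184
gripper_force: 45.4
```

```bash
python3 - <<'E'
from h import *
toTool([.4173,-.254,.083],6.2); pinang("8")
p=np.load("scene8.npy",allow_pickle=True).item(); q=np.load("side8.npy",allow_pickle=True).item(); out=[]
g=bot.observe()["tcp_pos"]
for a in(p,q):
    u,v=cv2.projectPoints(g,a["rvec"],a["tvec"],a["camera_matrix"],None)[0].ravel().astype(int); print(u,v)
    out.append(cv2.resize(a["image"][v-30:v+30,u-40:u+40],(400,300),interpolation=cv2.INTER_CUBIC))
cv2.imwrite("pics/p8.png",np.hstack(out))
E
```

```text
t 9.52 tcp [ 0.4034 -0.2592  0.1914] yaw 6.2 tilt z [ 0.0093 -0.0069 -0.9999] shift mm [ 13.4  -4.5 108.5] turn 0.0001 q [-0.68 -0.19  1.88  0.    1.44  0.78] F [ 1.4 -0.9  1.1] w 0.0184
side 0.6 [289.0, 306.3, 308.8, 326.5] 91 [ 0.431 -0.262  0.171] dir [-0.497 -0.081  0.864] lean deg -x: 30.2 y: -1.8
scene 0.81 [191.5, 212.3, 209.3, 250.6] 236 [ 0.422 -0.256  0.18 ] dir [-0.46  -0.057  0.886] lean deg -x: 27.6 y: -0.4
192 221
281 310
```

View pics/p8.png

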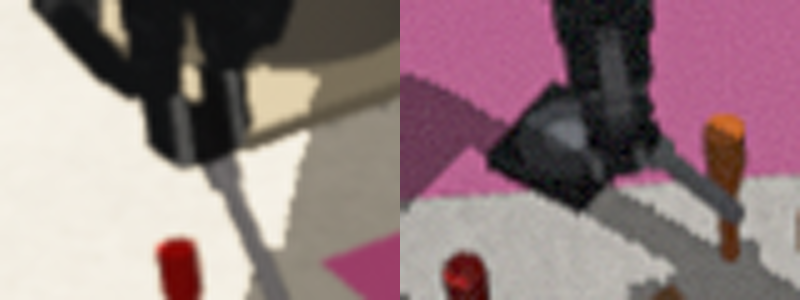

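The pin is held leaning in the tool's x-z plane, with its shaft free. I'll fit a cylinder to the shaft for angle and tip.

```bash
cat >> h.py <<'E'
from scipy.optimize import least_squares
def pinfit(pics):
    s=bot.observe(); g=np.array(s["tcp_pos"])+[0,0,.0187]; ax0=np.array([.53*c_,.53*s_,-.848])
    sets=[]
    for p in pics:
        W=cloud(p); h=cv2.cvtColor(p["image"],cv2.COLOR_BGR2HSV); d=W-g; a=d@ax0; r=np.linalg.norm(d-a[...,None]*ax0,axis=-1)
        m=(p["depth"]>0)&(a>.033)&(a<.105)&(r<.022); sets.append((W[m],a[m]))
    def ax(q): v=np.array([q[0]*c_-q[1]*s_,q[0]*s_+q[1]*c_,-1]); return v/np.linalg.norm(v)
    def res(q):
        v=ax(q); o=[]
        for i,(Q,a) in enumerate(sets):
            d=Q-g-np.array([q[2+2*i]*c_-q[3+2*i]*s_,q[2+2*i]*s_+q[3+2*i]*c_,0])/1000; o.append(np.linalg.norm(np.cross(d,v),axis=1)*1000-5)
        return np.concatenate(o)
    f=least_squares(res,[.625,0]+[0]*(2*len(sets)),loss="soft_l1",f_scale=1); q=f.x; v=ax(q)
    print("lean",np.degrees(np.arctan(q[0])).round(2),"side",np.degrees(np.arctan(q[1])).round(2),"axis offs at grasp height (x,y mm per cam)",q[2:].round(2),"n",[len(x[0]) for x in sets],"rms",np.sqrt(np.mean(np.minimum(abs(f.fun),4)**2)).round(2))
    for i,(Q,a) in enumerate(sets):
        off=np.array([q[2+2*i]*c_-q[3+2*i]*s_,q[2+2*i]*s_+q[3+2*i]*c_,0])/1000
        l=(Q-g-off)@v; k=abs(np.linalg.norm(np.cross(Q-g-off,v),axis=1)-.005)<.003
        L=np.percentile(l[k],99); print(" reach to tip mm",(L*1000).round(1),"tip rel. TCP (tool x,y,z)",(cv2.Rodrigues(np.array(s["orientation"],float))[0].T@(g+off+L*v-s["tcp_pos"])*1000).round(1))
    return v
E
python3 - <<'E'
from h import *
toTool([.5,0,.3],6.2)
P=[bot.capture("scene"),bot.capture("side")]
pinfit(P); pinfit(P[:1]); pinfit(P[1:])
E
```

```text
t 9.72 tcp [ 0.398  -0.2567  0.1826] yaw 6.19 tilt z [-1.4e-03  7.0e-04 -1.0e+00] shift mm [ 128.9 -244.3 -117.4] turn -0.0001 q [-0.68 -0.19  1.89 -0.    1.44  0.78] F [ 0.4  0.1 -0.7] w 0.0182
lean 32.12 side 1.02 axis offs at grasp height (x,y mm per cam) [ 4.31 -0.99  0.3  -2.08] n [119, 86] rms 1.61
 reach to tip mm 89.9 tip rel. TCP (tool x,y,z) [52.2 -0.3 57.3]
 reach to tip mm 91.3 tip rel. TCP (tool x,y,z) [49.   0.8 58.5]
lean 31.63 side 1.6 axis offs at grasp height (x,y mm per cam) [ 4.97 -1.45] n [119] rms 1.79
 reach to tip mm 89.6 tip rel. TCP (tool x,y,z) [52.1 -0.6 57.5]
lean 32.37 side 0.64 axis offs at grasp height (x,y mm per cam) [-0.02 -1.73] n [86] rms 1.31
 reach to tip mm 91.5 tip rel. TCP (tool x,y,z) [49.1  0.9 58.4]
```

```bash
python3 - <<'E'
from h import *
for n in("w1","w2","w3"):
    p=np.load(n+".npy",allow_pickle=True).item(); j=J(fcloud(p)); R,t=RT(p); C=J(-R.T@t)
    k=C[2]/(C[2]-j[...,2]); X=C+(j-C)*k[...,None]; ok=p["depth"]>0
    ear=ok&(abs(j[...,2])<2.0)&(abs(X[...,0])<40)&(abs(X[...,1]+3)<25)
    h=ok&(j[...,2]<-3)&(np.hypot(X[...,0]-1.5,X[...,1]+2.9)<10)
    if ear.sum()<50: print(n,"none",ear.sum()); continue
    print(n,"cam",C.round(0),"ear z",np.median(j[ear][:,2]).round(2),"x",np.percentile(X[ear][:,0],[.5,99.5]).round(1),"y",np.percentile(X[ear][:,1],[1,99]).round(1))
    nl,lab=cv2.connectedComponents(h.astype(np.uint8))
    for i in range(1,nl):
        q=X[lab==i]
        if len(q)>15: print("  hole",len(q),"mean",q.mean(0).round(2),"min",q.min(0).round(1),"max",q.max(0).round(1))
E
```

```text
w1 cam [214. -31. 316.] ear z -0.23 x [-31.1  16. ] y [-19.1  14. ]
  hole 69 mean [ 1.99 -2.56  0.  ] min [-3.6 -8.   0. ] max [6.3 2.2 0. ]
w2 cam [184. -25.  74.] ear z -0.21 x [-30.6  18.7] y [-16.7  10.9]
  hole 54 mean [ 4.77 -2.77  0.  ] min [ 1.3 -7.1  0. ] max [7.  1.7 0. ]
w3 cam [195. -62.  81.] ear z -0.29 x [-11.9  19.1] y [-20.2  14.1]
  hole 35 mean [ 5.11 -2.99  0.  ] min [ 2.6 -7.9  0. ] max [6.9 1.  0. ]<stdin>:4: RuntimeWarning: divide by zero encountered in divide
<stdin>:4: RuntimeWarning: invalid value encountered in multiply
```

```bash
cat >> h.py <<'E'
TX=np.array([c_,s_,0])
def tcp_for(tip_j,off=(49.3,0,60)): return W_(tip_j)-(off[0]*TX-off[1]*YJ-off[2]*np.array([0,0,1]))/1000
E
python3 - <<'E'
from h import *
toTool(tcp_for([.7,-2.8,55]),6.2)
for z in(55,10,-6,-50,-60): print(z,tcp_for([.7,-2.8,z]).round(4))
E
```

```text
t 9.82 tcp [ 0.3975 -0.2564  0.1818] yaw 6.17 tilt z [-0.0024  0.0017 -1.    ] shift mm [  71.8 -381.7  -24.6] turn -0.0006 q [-0.68 -0.19  1.89 -0.    1.44  0.78] F [ 0.8  0.2 -0.3] w 0.0182
55 [0.4279 0.1308 0.207 ]
10 [0.4516 0.1334 0.1689]
-6 [0.46   0.1343 0.1553]
-50 [0.4832 0.1368 0.118 ]
-60 [0.4885 0.1374 0.1095]
```

Call:
{"op": "carry_out", "data": {"deltas": [[0,3,-12,-10,0],[0,8,-35,-25,0],[0,14,-62,-35,0],[0,20,-90,-40,0],[0,26,-118,-40,0]]}}

```text
time_s: 10.23
tcp_pos: [0.4118, -0.1356, 0.2247]
orientation: [3.137, 0.167, 0.002]
ft_force: [1.6, -0.4, 0.7]
gripper_width: 0.0182
gripper_force: 45.4
```

Call:
{"op": "carry_out", "data": {"deltas": [[0,5,-28,0,0],[0,10,-56,0,0],[0,15,-84,0,0],[0,20,-112,0,0],[0,25,-140,0,0]]}}

```text
time_s: 10.65
tcp_pos: [0.4207, 0.0068, 0.2232]
orientation: [-3.137, -0.169, 0.001]
ft_force: [0.8, -0.6, 0.1]
gripper_width: 0.0185
gripper_force: 45.4
```

Call:
{"op": "carry_out", "data": {"deltas": [[0,5,-28,0,0],[0,10,-56,0,0],[0,15,-84,0,0],[0,18,-110,5,0],[0,21,-123,15,0]]}}

```text
time_s: 11.07
tcp_pos: [0.4288, 0.1326, 0.2093]
orientation: [-3.136, -0.172, -0.002]
ft_force: [0.7, -0.4, -0.6]
gripper_width: 0.0183
gripper_force: 45.4
```

Call:
{"op": "carry_out", "data": {"deltas": [[0,0,0,0,0],[0,0,0,0,0],[0,0,0,0,0]]}}

```text
time_s: 11.32
tcp_pos: [0.4288, 0.1291, 0.2084]
orientation: [3.137, 0.169, -0.001]
ft_force: [-0.1, -0.6, -0.6]
gripper_width: 0.0184
gripper_force: 45.4
```

```bash
python3 - <<'E'
from h import *
for _ in range(3): toTool(tcp_for([.7,-2.8,12]),6.2); P=[bot.capture("scene")]
P.append(bot.capture("side"))
pinfit(P)
# does the pin tip in wrist view? carriage check through the scene: 
E
```

```text
t 11.32 tcp [0.4288 0.1291 0.2084] yaw 6.18 tilt z [-7.e-04 -5.e-04 -1.e+00] shift mm [22.1 -1.8 37.8] turn -0.0003 q [ 0.18 -0.28  1.92 -0.    1.5   1.64] F [-0.1 -0.6 -0.6] w 0.0184
t 11.37 tcp [0.4291 0.1289 0.2087] yaw 6.14 tilt z [ 0.e+00 -4.e-04 -1.e+00] shift mm [21.8 -2.1 38.1] turn -0.001 q [ 0.18 -0.28  1.92 -0.    1.5   1.64] F [-0.4 -0.3 -0.7] w 0.0185
t 11.42 tcp [0.4293 0.1288 0.2088] yaw 6.11 tilt z [ 4.e-04 -2.e-04 -1.e+00] shift mm [21.6 -2.2 38.3] turn -0.0016 q [ 0.18 -0.28  1.92 -0.    1.5   1.64] F [ 0.5 -0.3 -0.5] w 0.0185
lean 31.79 side 0.5 axis offs at grasp height (x,y mm per cam) [ 1.74 -0.72  0.16 -2.83] n [97, 68] rms 1.87
 reach to tip mm 91.0 tip rel. TCP (tool x,y,z) [49.7 -0.1 58.7]
 reach to tip mm 90.8 tip rel. TCP (tool x,y,z) [47.9  2.1 58.5]
```

Call:
{"op": "carry_out", "data": {"deltas": [[0,7,-1,12,0],[0,14,-2,24,0],[0,20,-2,34,0],[0,20,-2,34,0],[0,20,-2,34,0]]}}

```text
time_s: 11.93
tcp_pos: [0.4484, 0.1332, 0.1738]
orientation: [3.137, 0.168, -0.003]
ft_force: [-0.6, -0.1, -0.6]
gripper_width: 0.0188
gripper_force: 45.4
```

```bash
python3 - <<'E'
from h import *
p=bot.capture("wrist"); np.save("w9.npy",p,allow_pickle=True)
toTool(tcp_for([.7,-2.8,10]),6.2)
j=J(fcloud(p)); uv=fproj(p,[W_([.7,-2.8,0]),W_([.7,-2.8,12])]); print(uv.round(0))
u,v=uv[0].astype(int); x0,y0=u-40,v-30; 
a=p["image"][y0:y0+60,x0:x0+80]; print(x0,y0); cv2.imwrite("pics/w9.png",cv2.convertScaleAbs(cv2.resize(a,None,fx=9,fy=9,interpolation=cv2.INTER_CUBIC),alpha=1.5))
E
```

```text
t 11.98 tcp [0.4487 0.1334 0.1745] yaw 6.14 tilt z [-7.e-04 -1.e-04 -1.e+00] shift mm [2.9 0.3 5.6] turn -0.001 q [ 0.18 -0.2   1.91  0.    1.43  1.64] F [-0.4  0.3 -1. ] w 0.0186
[[321. 168.]
 [321. 181.]]
280 137
```

View pics/w9.png

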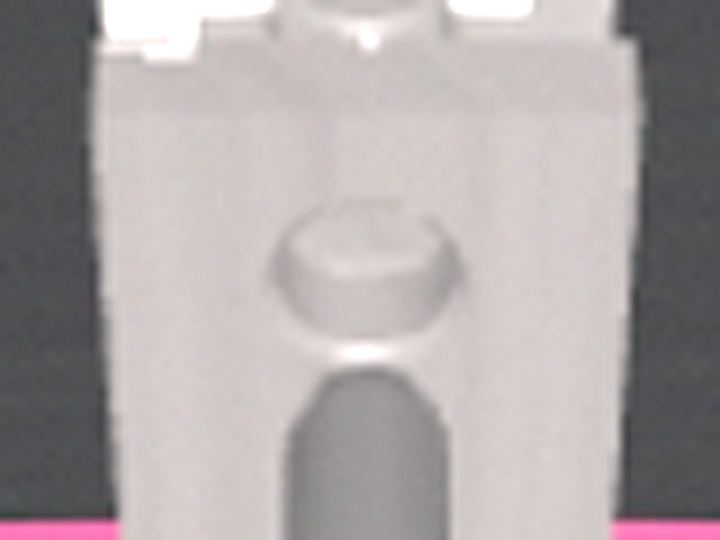

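```bash
python3 - <<'E'
from h import *
p=np.load("w9.npy",allow_pickle=True).item()
tip=J(bot.observe()["tcp_pos"]+(49.3*TX-60*np.array([0,0,1]))/1000); print(tip.round(1))
for dx,dz in((3.5,0),(5,4)): print(dx,fproj(p,W_(tip+[dx,0,dz])).round(1), "seen edge ~ (320.7,177.2)")
t2=np.array([tip[0],tip[1],tip[2]])
for d in(-4,-2,2): print(d,fproj(p,W_(tip+[3.5,0,d])).round(1),fproj(p,W_(tip+[3.5+d,0,0])).round(1))
print("shoulders y", fproj(p,W_(tip+[3,5,5])).round(1),fproj(p,W_(tip+[3,-5,5])).round(1),"seen",280+285/9,280+450/9)
print("hole rim",fproj(p,W_([.7+6.75,-2.8,0])),fproj(p,W_([.7-6.75,-2.8,0])),"seen v",137+197/9,137+362/9)
E
```

```text
[ 1.3 -2.5 16.3]
3.5 [320.2 180.9] seen edge ~ (320.7,177.2)
5 [320.2 183.7] seen edge ~ (320.7,177.2)
-4 [320.2 176.2] [320.2 186.4]
-2 [320.2 178.6] [320.2 183.7]
2 [320.2 183.4] [320.2 178.1]
shoulders y [310.8 187.8] [329.6 187.8] seen 311.6666666666667 330.0
hole rim [320.74175122 158.80048026] [320.76643676 176.8186206 ] seen v 158.88888888888889 177.22222222222223
```

The hole prediction matches the view: the rim is at crop rows 197–362 and columns 273–460. The pin is centred on it in y, with its tip about 2 mm uphill. I'll correct that and go in along the axis, watching force.

Call:
{"op": "carry_out", "data": {"deltas": [[0,1,0,5,0],[0,4,0,9,0],[0,6,0,12.3,0],[0,6,0,12.3,0]], "squeeze": 45}}

```text
time_s: 12.32
tcp_pos: [0.4547, 0.1343, 0.1613]
orientation: [3.137, 0.169, -0.001]
ft_force: [-0.4, -0.4, -0.8]
gripper_width: 0.0187
gripper_force: 45.4
```

Call:
{"op": "carry_out", "data": {"deltas": [[0,1.1,0,1.7,0],[0,2.1,0,3.4,0],[0,3.2,0,5.1,0],[0,4.2,0,6.8,0]]}}

```text
time_s: 12.65
tcp_pos: [0.4589, 0.1348, 0.155]
orientation: [3.137, 0.169, -0.001]
ft_force: [-1.6, -1.0, -0.5]
gripper_width: 0.0183
gripper_force: 45.5
```

```bash
cat >> h.py <<'E'
def st(off=(49.3,0,60)):
    s=bot.observe(); F=np.array(s["ft_force"]); print("t",s["time_s"],"tip j",J(s["tcp_pos"]+(off[0]*TX-off[2]*np.array([0,0,1]))/1000).round(1),"F jig",(F@RJ).round(1),"M",(np.array(s["moment"])).round(2),"w",s["gripper_width"])
E
python3 - <<'E'
from h import *
st()
E
```

```text
t 12.65 tip j [-0.3 -2.2 -5.7] F jig [-1.7 -0.8  0.5] M [-0.1   0.2   0.02] w 0.018276019319850446
```

Call:
{"op": "carry_out", "data": {"deltas": [[0,1,0.4,2,0],[0,2.4,0.4,4.3,0],[0,3.9,0.4,6.7,0],[0,5.4,0.4,9.1,0],[0,5.4,0.4,9.1,0]]}}

```text
time_s: 13.07
tcp_pos: [0.4644, 0.135, 0.1455]
orientation: [3.137, 0.169, -0.001]
ft_force: [-0.3, 0.5, -0.2]
gripper_width: 0.0188
gripper_force: 45.4
```

```bash
python3 -c "
from h import *
st(); pinfit([bot.capture('scene'),bot.capture('side')])"
```

```text
t 13.0667 tip j [ -0.7  -2.6 -16.7] F jig [-0.3  0.5 -0.1] M [ 0.01  0.07 -0.04] w 0.01879790669376891
lean 36.92 side -7.11 axis offs at grasp height (x,y mm per cam) [ 2.64  7.31 -6.91  0.27] n [92, 221] rms 3.3
 reach to tip mm 88.4 tip rel. TCP (tool x,y,z) [55.5  1.4 51.6]
 reach to tip mm 106.4 tip rel. TCP (tool x,y,z) [56.7 10.3 65.9]
```

Call:
{"op": "carry_out", "data": {"deltas": [[0,0.9,0.1,1.3,0],[0,1.9,0.1,2.8,0],[0,2.9,0.1,4.3,0],[0,3.9,0.1,5.8,0],[0,3.9,0.1,5.8,0]]}}

```text
time_s: 13.58
tcp_pos: [0.4683, 0.1353, 0.1399]
orientation: [3.137, 0.169, -0.001]
ft_force: [-1.4, 0.1, -1.9]
gripper_width: 0.0182
gripper_force: 45.4
```

```bash
python3 -c "
from h import *
st()"
```

```text
t 13.5833 tip j [ -0.4  -2.7 -23.4] F jig [-2.2  0.2 -0.8] M [0.02 0.16 0.04] w 0.01822845879728147
```

Call:
{"op": "carry_out", "data": {"deltas": [[0,1.5,0.1,2.5,0],[0,3,0.1,5,0],[0,4.6,0.1,7.5,0],[0,6.2,0.1,10,0],[0,6.2,0.1,10,0]]}}

```text
time_s: 14.0
tcp_pos: [0.4745, 0.1358, 0.1296]
orientation: [3.137, 0.169, -0.001]
ft_force: [-0.6, 1.7, -1.3]
gripper_width: 0.0189
gripper_force: 45.4
```

Call:
{"op": "carry_out", "data": {"deltas": [[0,0.8,0,1.3,0],[0,1.6,0,2.6,0],[0,2.4,0,3.8,0],[0,3.2,0,5.1,0],[0,3.2,0,5.1,0]]}}

```text
time_s: 14.42
tcp_pos: [0.4777, 0.1362, 0.1249]
orientation: [-3.137, -0.169, 0.0]
ft_force: [-1.1, 1.8, -1.6]
gripper_width: 0.0185
gripper_force: 45.5
```

```bash
python3 -c "
from h import *
st()"
```

```text
t 14.4167 tip j [ -0.4  -2.8 -41.1] F jig [-1.6  1.9 -0.9] M [0.12 0.3  0.02] w 0.018526623285986383
```

Call:
{"op": "carry_out", "data": {"deltas": [[0,0.8,0,1.3,0],[0,1.6,0,2.6,0],[0,2.4,0,3.8,0],[0,3.2,0,5.1,0],[0,3.2,0,5.1,0]], "squeeze": 80}}

```text
time_s: 14.83
tcp_pos: [0.4809, 0.1365, 0.1198]
orientation: [-3.137, -0.169, 0.0]
ft_force: [-1.3, 0.8, -3.4]
gripper_width: 0.0177
gripper_force: 78.1
```

```bash
python3 -c "
from h import *
st()"
```

```text
t 14.8333 tip j [ -0.4  -2.8 -47.2] F jig [-2.9  0.9 -2.3] M [0.08 0.33 0.07] w 0.01770111182099153
```

Call:
{"op": "carry_out", "data": {"deltas": [[0,1.1,0,1.7,0],[0,2.2,0,3.4,0],[0,3.2,0,5.1,0],[0,4.2,0,6.8,0],[0,4.2,0,6.8,0]]}}

```text
time_s: 15.25
tcp_pos: [0.4851, 0.137, 0.1129]
orientation: [-3.137, -0.169, 0.0]
ft_force: [-2.2, 1.4, -3.7]
gripper_width: 0.0175
gripper_force: 78.1
```

```bash
python3 -c "
from h import *
st()"
```

```text
t 15.25 tip j [ -0.4  -2.8 -55.3] F jig [-3.7  1.7 -2.1] M [ 0.15  0.42 -0.02] w 0.017490083385436846
```

Call:
{"op": "carry_out", "data": {"deltas": [[0,0.5,0,0.9,0],[0,1.1,0,1.7,0],[0,1.6,0,2.5,0],[0,1.6,0,2.5,0]]}}

```text
time_s: 15.58
tcp_pos: [0.4865, 0.1372, 0.1106]
orientation: [-3.137, -0.169, 0.001]
ft_force: [-4.4, 1.4, -1.3]
gripper_width: 0.0179
gripper_force: 78.2
```

Call:
{"op": "carry_out", "data": {"deltas": [[0,0.5,0,0.9,0],[0,1.1,0,1.7,0],[0,1.1,0,1.7,0]]}}

```text
time_s: 15.83
tcp_pos: [0.4869, 0.1373, 0.1101]
orientation: [3.137, 0.17, -0.003]
ft_force: [-15.0, -0.7, 12.5]
gripper_width: 0.0178
gripper_force: 80.2
```

```bash
python3 -c "
from h import *
st()"
```

```text
t 15.8333 tip j [ -0.3  -2.7 -58.6] F jig [-6.1  0.9 18.5] M [-0.15  2.44  0.02] w 0.017772957074578224
```

Call:
{"op": "carry_out", "data": {"deltas": [[0,0.3,0,0.5,0],[0,0.3,0,0.5,0]]}}

```text
time_s: 16.0
tcp_pos: [0.487, 0.1373, 0.1101]
orientation: [3.137, 0.17, -0.004]
ft_force: [-19.2, -2.0, 18.5]
gripper_width: 0.0176
gripper_force: 80.5
```

Call:
{"op": "carry_out", "data": {"deltas": [[0.4,0,0,0,0],[0.4,0,0,0,0],[0.4,0,0,0,0],[0.4,0,0,-10,0],[0.4,0,0,-30,0]], "squeeze": 20}}

```text
time_s: 16.42
tcp_pos: [0.4865, 0.1369, 0.1369]
orientation: [3.136, 0.169, -0.006]
ft_force: [0.7, -0.2, -0.9]
gripper_width: 0.0342
gripper_force: 0.0
```

Call:
{"op": "carry_out", "data": {"deltas": [[0.4,0,0,-30,0],[0.4,-20,0,-60,0],[0.4,-30,0,-80,0],[0.4,-30,0,-80,0]]}}

```text
time_s: 16.75
tcp_pos: [0.46, 0.1345, 0.2252]
orientation: [-3.136, -0.169, -0.014]
ft_force: [-0.4, -0.1, 0.3]
gripper_width: 0.0344
gripper_force: 0.0
```

```bash
python3 - <<'E'
from h import *
st(); toTool([.45,.13,.2])
p=bot.capture("wrist"); np.save("w10.npy",p,allow_pickle=True); j=J(fcloud(p)); hsv=cv2.cvtColor(p["image"],cv2.COLOR_BGR2HSV)
m=(np.hypot(j[...,0]-.7,j[...,1]+2.8)<14)&(j[...,2]>4)&(j[...,2]<70); print(m.sum(),"z pct",np.percentile(j[m][:,2],[2,25,50,75,90,98]).round(1))
top=m&(j[...,2]>np.percentile(j[m][:,2],95)-3); print("top centre",j[top].mean(0).round(2),top.sum())
ear=(abs(j[...,2])<3)&(abs(j[...,0])<35)&(abs(j[...,1]+3)<17); print("ear",np.median(j[ear],0).round(2))
k=m&(hsv[...,2]<70)&(j[...,2]>10)&(j[...,2]<36)
for lo,hi in((14,18),(20,24),(26,30),(32,36)):
    q=m&(j[...,2]>lo)&(j[...,2]<hi); print(lo,q.sum(),j[q].mean(0).round(2) if q.any() else None)
# grey profile along visible uphill face of collar/knob: black->steel transition z
q=m&(abs(j[...,1]+2.8)<3)
for z in range(0,44,2):
    r=q&(abs(j[...,2]-z)<1); print(z,r.sum(),int(hsv[...,2][r].mean()) if r.any() else None,end="; ")
# chip vs needle, tab
m=(j[...,2]>-12.3)&(j[...,2]<-9.5)&(j[...,0]>95)&(j[...,0]<128)&(j[...,1]>50)&(j[...,1]<92)
print("\nchip",m.sum(),np.percentile(j[m],[2,50,98],axis=0).round(1).tolist() if m.any() else "")
m=(j[...,2]>23)&(j[...,2]<31)&(abs(j[...,0]-50)<18)&(abs(j[...,1]+62)<15); print("tab",m.sum(),np.percentile(j[m],[2,50,98],axis=0).round(1).tolist() if m.any() else "")
E
```

```text
t 16.75 tip j [37.8 -2.6 53.3] F jig [-0.1 -0.   0.5] M [0.02 0.01 0.02] w 0.03444217748355721
t 16.75 tcp [0.46   0.1345 0.2252] yaw 6.19 tilt z [ 0.0091  0.0016 -1.    ] shift mm [-10.7   3.4  25.1] turn None q [ 0.18 -0.21  1.83 -0.    1.51  1.64] F [-0.4 -0.1  0.3] w 0.0344
1385 z pct [ 5.2 20.8 32.8 39.6 40.1 40.6]
top centre [ 2.24 -2.87 39.66] 545
ear [ 4.25 -2.12 -0.12]
14 104 [ 8.46 -2.36 16.08]
20 113 [ 8.33 -2.79 21.99]
26 111 [ 8.57 -2.61 27.9 ]
32 131 [ 8.52 -3.03 34.03]
0 0 None; 2 0 None; 4 8 100; 6 18 100; 8 15 101; 10 12 85; 12 7 62; 14 16 29; 16 18 18; 18 15 19; 20 18 18; 22 13 19; 24 20 19; 26 23 19; 28 16 19; 30 17 20; 32 17 19; 34 18 19; 36 21 19; 38 34 22; 40 173 23; 42 0 None; 
chip 782 [[100.8, 52.9, -12.3], [113.2, 71.2, -10.9], [125.7, 84.7, -9.6]]
tab 882 [[36.2, -67.2, 23.5], [51.9, -60.9, 27.6], [64.6, -55.8, 29.1]]
```

```bash
python3 - <<'E'
from h import *
p=np.load("w10.npy",allow_pickle=True).item(); j=J(fcloud(p))
bz=np.median(j[(abs(j[...,0]-85)<6)&(abs(j[...,1]-20)<15)&(abs(j[...,2]+13)<4)][:,2]); print("board",bz)
m=((j[...,2]>bz+1.2)&(j[...,2]<bz+4)&(j[...,0]>98)&(j[...,0]<126)&(j[...,1]>52)&(j[...,1]<90)).astype(np.uint8)
m=cv2.morphologyEx(m,cv2.MORPH_OPEN,np.ones((3,3),np.uint8)).astype(bool)
print("chip",m.sum(),np.percentile(j[m],[1,50,99],axis=0).round(1).tolist())
h=cv2.cvtColor(p["image"],cv2.COLOR_BGR2HSV); n=(h[...,0]>12)&(h[...,0]<35)&(h[...,1]>90)&(abs(j[...,1]-72)<15)&(abs(j[...,0]-112)<15)&(j[...,2]>-9)&(j[...,2]<40)
q=j[n]; q=q[np.argsort(q[:,2])]; print("needle",len(q),q[:8].round(1).tolist(),q.mean(0).round(1))
st()
E
```

```text
board -11.142930128763588Traceback (most recent call last):
  File "<stdin>", line 6, in <module>
    return _quantile_unchecked(
        a, q, axis, out, overwrite_input, method, keepdims, weights)
    return _ureduce(a,
                    func=_quantile_ureduce_func,
    ...<5 lines>...
                    overwrite_input=overwrite_input,
                    method=method)
    r = func(a, **kwargs)
    result = _quantile(arr,
                       quantiles=q,
    ...<2 lines>...
                       out=out,
                       weights=wgt)
    slices_having_nans = np.isnan(arr[-1, ...])
                                  ~~~^^^^^^^^^
IndexError: index -1 is out of bounds for axis 0 with size 0
```

The collar is seated: the knob top is 40 mm above the ear and the lean is right. With the pin through the slot, the lug keeps the chip within about 1.5 mm of the needle. The arm is clear, so I'm handing in.

```bash
python3 -c "
from station import bot
print(bot.sign_off())"
```

```text
the job is handed in; nothing more can be done
None
```

The job is handed in: the chip is under the needle, and the long pin is through both ears and the lug with its collar on the upper ear. The seating and pin tilt I measured; the final chip re-check errored out, so alignment rests on the earlier measurement (within about 1 mm) and the pin holding the lug in line.

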